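# Slide the tube rack past its spring catch

### The arm

A 6-joint arm with a two-finger parallel gripper is mounted at the origin on the work surface. World frame = base frame: x ahead of the robot, y to its left, z up, the work surface at z = 0. Lengths are in m, angles in rad, forces in N, time in s.
With the tool pointing down it reaches from about 0.35 to 0.775 m from the base axis. Payload 7.3 kg.
Tool frame: the origin (TCP) lies on the front face of the gripper's body, between the roots of the fingers; the fingertips stand 66 mm ahead of it and the grasp point (between the pads) lies 47 mm ahead of it; z points along the fingers, y is the direction in which the jaws open and shut (so a half turn about z gives the same grasp; the last joint's range is limited). The gripper opens to 92 mm and grips with 3 to 60 N. Pads are 19 mm wide; open, the fingers measure 130 mm over their backs; the gripper's body (75 mm by 190 mm) begins 47 mm behind the grasp point.
Start: joints at [1.008, 0.342, 1.524, -0, 1.275, -0.146], TCP at [0.213, 0.48, 0.292] pointing down, gripper open.
Joint ranges: [-2.53, 2.53], [-0.77, 2.02], [0.04, 2.7], [-1, 4.14], [0.28, 2.66], [-3.11, 3.11]. Speed limits (rad/s): [2.57, 2.57, 3.14, 3.14, 3.14, 3.14].

### API

Orientations are given as [roll, pitch, yaw] about the fixed x, y, z axes, in that order (R = Rz(yaw) Ry(pitch) Rx(roll)).
In Python, from cell import observe, read_camera, hand_in, search_frame, tip_of gives the robot as it stands. The module is installed in compiled form; this text tells all that it offers.
- The arm moves only by the tool apply_moves, never from a script. Its argument "motion" is a list of rows, each an object with "offset": the shift along the tool's x, y, z in mm, a list of three; "rotation": the turn, a rotation vector about the tool's x, y, z in rad, a list of three. In form: [{"offset": [x, y, z], "rotation": [rx, ry, rz]}, ...]. A call has 1 to 12 rows; each row shifts and turns the pose as measured when the row begins, along the tool's axes as they then stand; what a row does not reach is not made up. A row lasts 1/12 s, in which the tool goes at most 41.7 mm and 7.16 degrees, less where a joint would pass 70% of its speed; a pose out of reach is approached as far as the arm can. A call with a gripper value outside its range is refused whole. "grip" is the closure, from 0 (fully open) to 1 (shut), set as the call begins (left out, the last holds). The fingers move at their own pace and stop on an object; "grip_force" is the grip in N (left out, the last holds). Time passes only in rows, so rows that do not move let the fingers close. It gives the time, the measured TCP pose, the force and the opening at its end, in the units of the state.
- observe(): the state, without advancing time (a new reading comes with each control period).
- read_camera(name): name is "scene" or "top" or "wrist"; returns a dict with "img" (480x640x3 uint8, red, green, blue), "camera_matrix" (3x3 intrinsics, pixels), "D" ([k1, k2, p1, p2, k3] as OpenCV has them; the pictures are not rectified), "R" (3x3) and "t" (3): a world point X has camera coordinates R X + t; the wrist camera has in their place "tool_from_camera" (4x4, takes a point from camera to tool coordinates, whose origin is the TCP and whose axes are the flange's). Camera axes: x right, y down, z forward; pixel columns grow to the right and rows downward; lengths in m; the calibration is good to about 2 mm. A picture is of the moment at which its call begins: read the wrist's pose just before it. There is no depth.
- hand_in(): hands the job in, once; it reports no verdict.
Trained networks look in a picture, given as the dict that the camera call returned (one of the last four; its "shot" number tells which), for a name from the list of things; names that differ only in an ending like _2 or _b are one class to them, and where a whole thing is asked for, a point or a joint stands for the part that bears it (a point fixed in the world has none). Each returns a list of dicts, best first, with "score" (0 to 1); they miss things now and then, are a little off and sometimes report something else, mostly with a low value. They report only what shows in the picture. A call takes as long as a camera call.
- search_frame(query, picture): "location" ([x, y, z] in m, in world coordinates, good to about 4 mm: the middle of the surface that is visible of it).
- tip_of(query, picture): "location" ([x, y, z] in m, in world coordinates, good to about 4 mm: a listed point, or the origin of a listed thing).
The state is a dict: "time": time; "qpos": joint angles; "qvel": joint speeds; "joint_efforts": joint torques, N m; "tool_pos": TCP position; "tool_rot": TCP orientation; "contact_force": force on the tool from outside, world axes, zero at the start; "torque": the same for the moment, N m; "opening": finger opening in m.
Only numpy, scipy, OpenCV 4.12 (cv2) and the standard library are available. Lean on these libraries where they do the work, as an engineer would, in place of code of your own. Each camera call takes 0.05 s, during which the arm holds its last target.

### The job

Dock the pH tube rack on top of the drawer unit: press the long spring catch bar down with a fingertip and, keeping it down, push the rack by its side ear along the guide, over the catch's stud and home towards the end stop, then let go so that the stud springs back up behind the ear and locks the rack in. Only press and push: do not lift the rack or force it over the raised stud, and leave the tweezers, the algae cleaner and the snail shell where they are.

Things in the scene. Friction and masses are not known exactly. Their poses are not given: they have to be found in the camera images.
- dock: Grey plastic guide fixed level on a white drawer unit (top 120 mm up). Origin: its underside, on the channel's centre line, beside the stud; z up; the rack slides to +y; the catch bar is on the +x side, low bystanders (under 50 mm) beyond it. Channel floor z = 6 mm, y = -140 to 96 mm; rails at x = 19 to 25 mm each side, top z = 16 mm; end stop face at y = 96 mm, 40 mm high; -y end open.
- rack: White one-row tube rack, loose in the channel, 150 mm long (y), 36 wide, 42 high with five stoppered vials fixed in it, 0.2 to 0.35 kg. Origin: centre of underside; axes as the dock's. Mid-length on its +x side a block ear (y = -10 to 10, out to x = 62, z = 18 to 34 mm) reaches over the bar. Starts with origin at dock y = -55 to -25 mm; against the end stop it is at +21, ear 6 mm past the stud.
- ear_face (a point): Point on the rear (-y) face of the rack's ear, where a fingertip can push it towards +y: in the rack frame x = 52, y = -10, z = 26 mm.
- stud_top (a point): Centre of the top of the catch's steel stud, fixed to the bar: dock x = 28 to 35 mm, y = -5 to 5 mm, 8.5 mm above the bar's top face. Up, its top is 30.5 mm above the dock's origin, 6.5 mm higher than the ear's underside, so it blocks the ear.
- bar_top (a point): Point on the top face of the flat aluminium catch bar, on the free lane beside the stud where a fingertip can press and slide along (dock x = 52, y = -85 mm; z = 22 mm when up). Bar: dock x = 27 to 70, y = -120 to 30 mm, 6 mm thick; it goes straight down without tilting wherever pressed.
- catch (a joint): How far the catch bar with its stud is pressed down, in m: 0 up (spring rest), 0.014 bottomed. The spring needs about 2 N to start and 4.7 N at the bottom. The stud frees the ear from about 0.0065; 0.010 to 0.013 is a safe depth.
- tweezers: Steel tweezers, 116 mm long, lying flat on the drawer unit beyond the guide; a bystander. Origin at its middle, underside.
- cleaner: Blue half of a magnet algae cleaner, 62 x 36 x 38 mm, lying on the drawer unit beyond the guide; a bystander. Origin at the centre of its underside.
- shell: Red ceramic snail shell, about 45 mm wide and 45 mm high, on the drawer unit beyond the guide; a bystander. Origin at the centre of its underside.

How it is judged:
By the outcome, as a careful person would: the job done as asked, in the order asked, and still so for the second after the job is handed in, with the robot touching nothing.
It also fails if it takes over 35 s, if anything falls off the work surface, if the arm or the gripper's body presses on something with over 40 N, if the wrist force passes 120 N, or if a joint passes its speed limit or range.

## Working session

There is one attempt and no reset: what is moved stays moved. The work goes in short steps, Python scripts to look and compute and a tool call to move; the robot and the scene stay as the last step left them, time stands still between calls to the robot, and variables do not carry over. Pictures are saved under pics/ and viewed, and the job is handed in when it is done.

Besides the shell and the picture viewer there is one more tool, called after "Call:" by a JSON object that holds its "api" and its "payload". apply_moves: Moves the arm, as the interface text tells. Its arguments: {"type":"object","properties":{"motion":{"type":"array"},"grip":{"type":"number"},"grip_force":{"type":"number"}},"required":["motion"]}

```bash
mkdir -p pics; cat > h.py <<'E'
from cell import *
import cv2, numpy as np
def save(p,n): cv2.imwrite('pics/'+n+'.png',p['img'][:,:,::-1])
E
python3 - <<'E'
from h import *
s=observe(); print(s)
for c in ['scene','top']:
    p=read_camera(c); save(p,c+'0')
    print(c,p['camera_matrix'].round(1).tolist(),np.round(p['t'],3).tolist())
    for q in ['dock','rack','ear_face','stud_top','bar_top','tweezers','cleaner','shell']:
        r=tip_of(q,p); print(q,[(np.round(a['location'],4).tolist(),round(a['score'],2)) for a in r[:2]])
E
```

```text
{'time': 0.0, 'qpos': array([ 1.00803663e+00,  3.42735311e-01,  1.52503087e+00,  1.49129527e-05,
        1.27534851e+00, -1.46041971e-01]), 'qvel': array([-7.23513583e-04, -7.79905154e-05,  1.24989666e-04, -4.92366864e-04,
        1.04731991e-03, -9.74288371e-04]), 'joint_efforts': array([ 1.79928534e-04, -4.31236553e+01, -2.44225860e+01,  7.17364834e-02,
        5.58151701e-02, -1.13323679e-04]), 'tool_pos': array([0.21233484, 0.47981765, 0.2915335 ]), 'tool_rot': array([-3.14008889e+00, -2.35600575e-04,  2.72487040e+00]), 'contact_force': array([-0.57424026,  0.24682703,  0.23693899]), 'torque': array([0.03619718, 0.02058635, 0.03018049]), 'opening': 0.0917867768246113}
scene [[531.4, 0.0, 323.2], [0.0, 531.4, 244.3], [0.0, 0.0, 1.0]] [0.061, -0.247, 1.455]
dock [([0.5189, 0.0129, 0.124], 0.76)]
rack [([0.5861, -0.0637, 0.1409], 0.69), ([0.5272, -0.0389, 0.1277], 0.61)]
ear_face [([0.5813, -0.0435, 0.1488], 0.92), ([0.5558, 0.016, 0.1493], 0.6)]
stud_top [([0.556, 0.0172, 0.1481], 0.73), ([0.7078, 0.044, 0.1212], 0.22)]
bar_top [([0.5877, -0.063, 0.1404], 0.83)]
tweezers [([0.7073, 0.0451, 0.1222], 0.6)]
cleaner [([0.7328, -0.0902, 0.1216], 0.88), ([0.555, 0.0169, 0.1476], 0.22)]
shell [([0.6772, 0.1712, 0.1199], 0.93)]
top [[482.6, 0.0, 322.1], [0.0, 482.6, 238.7], [0.0, 0.0, 1.0]] [0.09, 0.67, 0.66]
dock [([0.7314, -0.0911, 0.1158], 0.65), ([0.5269, 0.0128, 0.1192], 0.63)]
rack [([0.5282, -0.0386, 0.1235], 0.64)]
ear_face [([0.5816, -0.0439, 0.1532], 0.65), ([0.553, 0.0152, 0.1511], 0.26)]
stud_top [([0.5531, 0.0164, 0.1523], 0.82)]
bar_top [([0.5834, -0.0667, 0.143], 0.79)]
tweezers [([0.7047, 0.0412, 0.1207], 0.87)]
cleaner [([0.7283, -0.0909, 0.1178], 0.57), ([0.5265, -0.0368, 0.1267], 0.22)]
shell [([0.6773, 0.1677, 0.1208], 0.85)]
```

View pics/scene0.png

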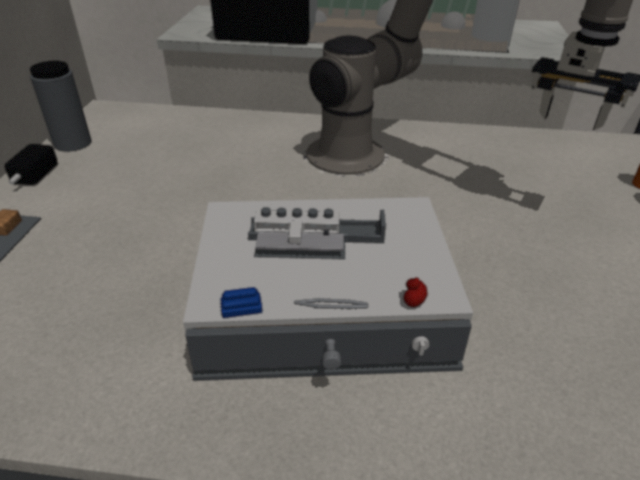

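View pics/top0.png

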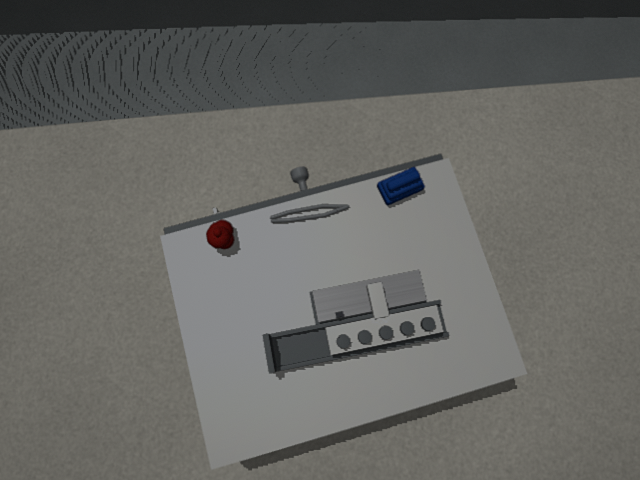

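The scene view shows the rack at about (296,225), with its ear over the bar and a free channel to the right. In the top view the stud is at about (339,315), the ear at (377,300), the bar corners at (311,291) and (421,270), and the end stop at (270,352). I'll zoom in and get the dock yaw next.

```bash
python3 - <<'E'
from h import *
p=read_camera('top'); 
im=p['img'][250:390,250:460]; cv2.imwrite('pics/topz.png',cv2.resize(im,None,fx=3.8,fy=3.8,interpolation=cv2.INTER_CUBIC)[:,:,::-1])
import pickle; pickle.dump({k:p[k] for k in ['camera_matrix','D','R','t','img']},open('top.pkl','wb'))
from scipy.optimize import least_squares
P=np.array([[70,30,22],[70,-120,22]])/1000
def ray(uv,z):
    n=cv2.undistortPoints(np.array([[uv]],float),p['camera_matrix'],np.array(p['D'])).ravel()
    d=p['R'].T@np.r_[n,1]; c=-p['R'].T@p['t']; return c+d*(z-c[2])/d[2]
for uv in [(311,291),(421,270)]: print(uv,ray(uv,.142).round(4))
E
```

```text
(311, 291) [0.5894 0.051  0.142 ]
(421, 270) [ 0.6041 -0.1016  0.142 ]
```

View pics/topz.png

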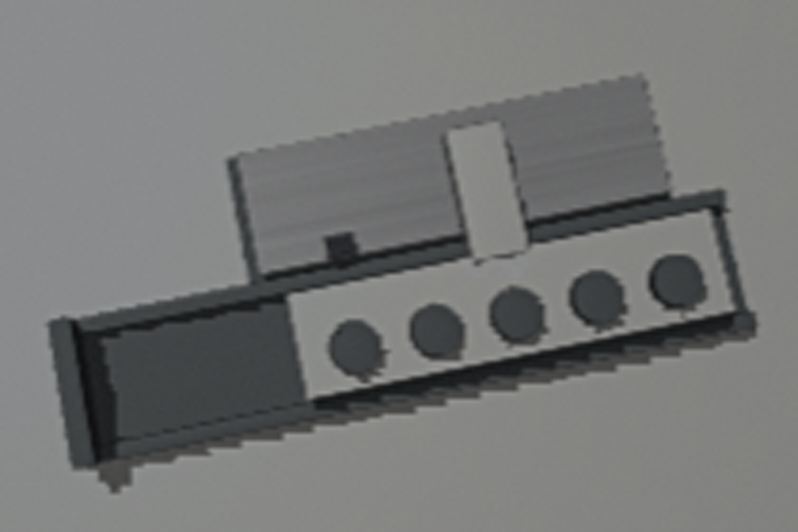

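```bash
cat > fit.py <<'E'
import pickle,numpy as np,cv2
from scipy.optimize import least_squares
p=pickle.load(open('top.pkl','rb'))
# (zoom px, dock xyz, on rack?)
O=[((240,157),(70,30,22),0),((645,75),(70,-120,22),0),((670,195),(27,-120,22),0),((722,192),(25,-140,16),0),
((447,131),(62,10,40),1),((503,122),(62,-10,40),1),((288,296),(18,75,48),1),((310,400),(-18,75,48),1),((712,208),(18,-75,48),1),((735,312),(-18,-75,48),1)]
uv=np.array([o[0] for o in O])/3.8+250-0.37; X=np.array([o[1] for o in O],float)/1000; rk=np.array([o[2] for o in O])
def proj(q):
    Y=X.copy(); Y[:,1]+=rk*q[3]
    c,s=np.cos(q[2]),np.sin(q[2])
    W=np.c_[q[0]+c*Y[:,0]-s*Y[:,1],q[1]+s*Y[:,0]+c*Y[:,1],Y[:,2]+.12]
    return cv2.projectPoints(W,cv2.Rodrigues(np.array(p['R']))[0],np.array(p['t']),p['camera_matrix'],np.array(p['D']))[0][:,0]
r=least_squares(lambda q:(proj(q)-uv).ravel(),[.52,.013,.1,-.05],loss='soft_l1')
print(r.x.round(4)); print((proj(r.x)-uv).round(2).tolist())
q=r.x;c,s=np.cos(q[2]),np.sin(q[2])
def w(x,y): return np.round([q[0]+c*x-s*y,q[1]+s*x+c*y],4)
print('stud',w(.0315,0),'ear',w(.052,q[3]-.01),'bar',w(.052,-.085))
E
python3 fit.py
```

```text
[ 0.5229  0.0135  0.0999 -0.0532]
[[-1.26, -0.14], [-0.28, 0.49], [0.61, -0.23], [0.55, -0.38], [-0.45, 0.39], [-0.43, -0.12], [-0.39, -0.63], [-0.69, 0.32], [1.63, -0.09], [2.39, 0.24]]
stud [0.5543 0.0166] ear [ 0.581  -0.0443] bar [ 0.5831 -0.0659]
```

The corner fit agrees with the networks: dock at (0.523, 0.0135), yaw 0.100, rack y about -53 mm. I'll close the fingers and turn the jaw axis along dock y.

Call:
{"api": "apply_moves", "payload": {"motion": [{"offset": [0,0,0],"rotation": [0,0,-0.1]},{"offset": [0,0,0],"rotation": [0,0,-0.1]},{"offset": [0,0,0],"rotation": [0,0,-0.1]},{"offset": [0,0,0],"rotation": [0,0,-0.1]},{"offset": [0,0,0],"rotation": [0,0,-0.1]},{"offset": [0,0,0],"rotation": [0,0,-0.017]},{"offset": [0,0,0],"rotation": [0,0,0]}], "grip": 1, "grip_force": 20}}

```text
time: 1.53
tool_pos: [0.2125, 0.4801, 0.2923]
tool_rot: [3.141, 0.0, -3.019]
contact_force: [1.2, 0.5, 0.2]
opening: 0.0499
```

```bash
cat > go.py <<'E'
from h import *
from scipy.spatial.transform import Rotation as Rn
q=[.5229,.0135,.0999]
c,s=np.cos(q[2]),np.sin(q[2]); Rd=np.array([[c,-s,0],[s,c,0],[0,0,1]]); o=np.array([q[0],q[1],.12])
def st(target=None):
    S=observe(); R=Rn.from_euler('xyz',S['tool_rot']).as_matrix()
    tip=S['tool_pos']+R@[0,0,.066]
    print('t',round(float(S['time']),2),'tip dock mm',(Rd.T@(tip-o)*1e3).round(1),'F dock',(Rd.T@S['contact_force']).round(2),'open',round(float(S['opening']),4))
    print('tool->dock rotvec',Rn.from_matrix(Rd.T@R@np.diag([-1,1,-1])).as_rotvec().round(3))
    if target is not None: print('offset tool mm',(R.T@(Rd@(np.array(target)/1e3)+o-tip)*1e3).round(1))
if __name__=='__main__':
    import sys; st([float(a) for a in sys.argv[1:4]] if len(sys.argv)>3 else None)
E
python3 go.py 57 -90 100
```

```text
t 1.53 tip dock mm [-262.3  495.2  106.3] F dock [1.21 0.41 0.21] open 0.0499
tool->dock rotvec [ 0.    -0.     0.022]
offset tool mm [-306.  -592.2    6.2]
```

Call:
{"api": "apply_moves", "payload": {"motion": [{"offset": [-17,-33,0],"rotation": [0,0,0.02]},{"offset": [-17,-33,0],"rotation": [0,0,0]},{"offset": [-17,-33,0],"rotation": [0,0,0]},{"offset": [-17,-33,0],"rotation": [0,0,0]},{"offset": [-17,-33,0],"rotation": [0,0,0]},{"offset": [-17,-33,0],"rotation": [0,0,0]},{"offset": [-17,-33,0],"rotation": [0,0,0]},{"offset": [-17,-33,0],"rotation": [0,0,0]},{"offset": [-17,-33,0],"rotation": [0,0,0]},{"offset": [-17,-33,0],"rotation": [0,0,0]},{"offset": [-17,-33,0],"rotation": [0,0,0]},{"offset": [-17,-33,0],"rotation": [0,0,0]}]}}

```text
time: 2.53
tool_pos: [0.4569, 0.0933, 0.2923]
tool_rot: [3.137, 0.005, -3.065]
contact_force: [0.7, 0.1, 0.7]
opening: 0.0001
```

```bash
python3 go.py 57 -90 100
```

```text
t 2.53 tip dock mm [-57.4  86.3 106.3] F dock [0.74 0.03 0.66] open 0.0001
tool->dock rotvec [ 0.005 -0.005 -0.023]
offset tool mm [-118.4 -173.7    6.1]
```

Call:
{"api": "apply_moves", "payload": {"motion": [{"offset": [-19,-28,0],"rotation": [0,0,-0.01]},{"offset": [-19,-28,0],"rotation": [0,0,-0.01]},{"offset": [-19,-28,0],"rotation": [0,0,0]},{"offset": [-19,-28,0],"rotation": [0,0,0]},{"offset": [-19,-28,0],"rotation": [0,0,0]},{"offset": [-12,-17,0],"rotation": [0,0,0]},{"offset": [0,0,0],"rotation": [0,0,0]},{"offset": [0,0,0],"rotation": [0,0,0]}]}}

```text
time: 3.2
tool_pos: [0.5838, -0.0712, 0.2914]
tool_rot: [3.138, 0.007, -3.079]
contact_force: [-1.0, 0.4, 0.4]
opening: 0.0005
```

```bash
python3 go.py 57 -90 35; python3 - <<'E'
from h import *
S=observe(); p=read_camera('wrist'); save(p,'w1')
from scipy.spatial.transform import Rotation as Rn
for q in ['ear_face','stud_top','bar_top','rack']:
    print(q,[(np.round(a['location'],4).tolist(),round(a['score'],2)) for a in tip_of(q,p)[:2]])
p=read_camera('top'); save(p,'t1'); p=read_camera('scene'); save(p,'s1')
E
```

```text
t 3.2 tip dock mm [ 52.6 -90.2 105.4] F dock [-0.96  0.49  0.43] open 0.0005
tool->dock rotvec [ 0.003 -0.007 -0.037]
offset tool mm [-3.9  0.1 70.4]
ear_face [([0.579, -0.0458, 0.1524], 0.59)]
stud_top []
bar_top [([0.5886, -0.0701, 0.1427], 0.86)]
rack [([0.5346, -0.0386, 0.1305], 0.89)]
```

View pics/w1.png

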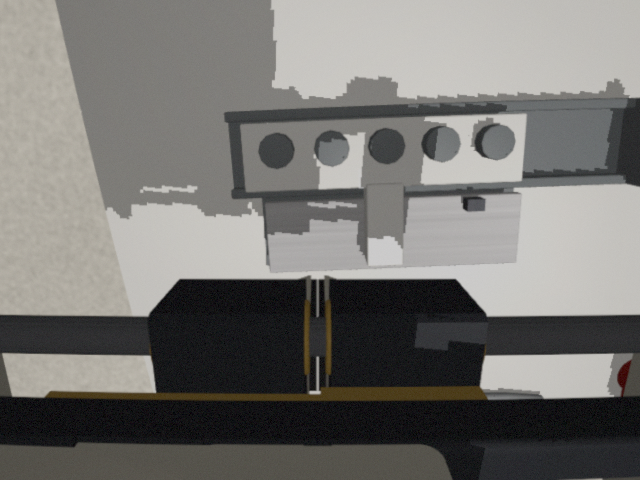

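```bash
python3 - <<'E'
from h import *
p=read_camera('wrist')
T=np.linalg.inv(np.array(p['tool_from_camera']))
for z in [0,20,47,66]:
    X=np.array([[0,-19,z],[0,0,z],[0,19,z],[9.5,0,z],[-9.5,0,z]])/1000
    print(z,cv2.projectPoints(X,cv2.Rodrigues(T[:3,:3])[0],T[:3,3],p['camera_matrix'],np.array(p['D']))[0][:,0].round(0).tolist())
im=cv2.imread('pics/s1.png')[170:300,220:400]; a=cv2.resize(im,None,fx=4,fy=4,interpolation=cv2.INTER_CUBIC); cv2.imwrite('pics/s1z.png',a)
E
```

```text
0 [[241.0, 407.0], [316.0, 407.0], [392.0, 407.0], [316.0, 374.0], [316.0, 438.0]]
20 [[252.0, 364.0], [316.0, 364.0], [380.0, 364.0], [316.0, 335.0], [316.0, 391.0]]
47 [[263.0, 322.0], [317.0, 323.0], [370.0, 323.0], [317.0, 298.0], [317.0, 346.0]]
66 [[269.0, 301.0], [317.0, 301.0], [364.0, 301.0], [317.0, 279.0], [317.0, 323.0]]
```

View pics/s1z.png

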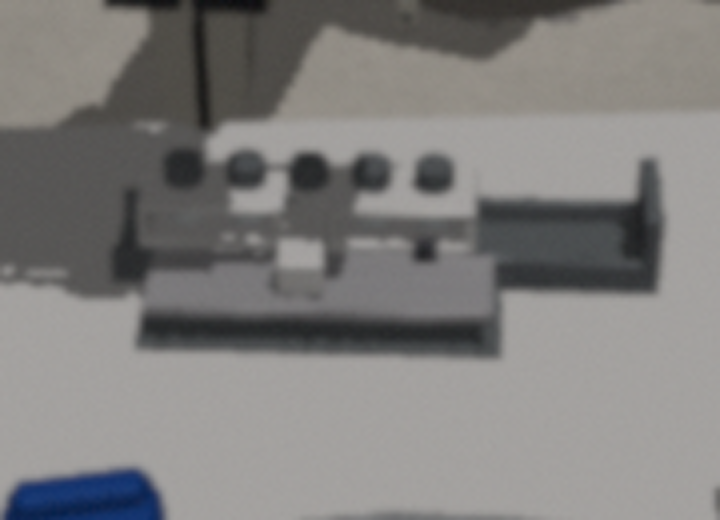

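Call:
{"api": "apply_moves", "payload": {"motion": [{"offset": [-4,0,10],"rotation": [0,0,-0.037]},{"offset": [0,0,20],"rotation": [0,0,0]},{"offset": [0,0,20],"rotation": [0,0,0]},{"offset": [0,0,15],"rotation": [0,0,0]},{"offset": [0,0,5],"rotation": [0,0,0]},{"offset": [0,0,0],"rotation": [0,0,0]},{"offset": [0,0,0],"rotation": [0,0,0]}]}}

```text
time: 4.18
tool_pos: [0.5882, -0.066, 0.2234]
tool_rot: [3.141, 0.014, -3.031]
contact_force: [0.1, 0.3, 1.0]
opening: 0.0006
```

```bash
python3 go.py 57 -90 22;  python3 - <<'E'
from h import *
p=read_camera('wrist'); save(p,'w2')
p=read_camera('scene'); 
im=p['img'][170:300,220:400]; a=cv2.resize(im,None,fx=4,fy=4,interpolation=cv2.INTER_CUBIC); cv2.imwrite('pics/s2z.png',a[:,:,::-1])
E
```

```text
t 4.18 tip dock mm [ 58.  -85.5  37.5] F dock [0.12 0.3  0.97] open 0.0006
tool->dock rotvec [ 0.001 -0.014  0.01 ]
offset tool mm [ 1.3 -4.4 15.4]
```

View pics/w2.png

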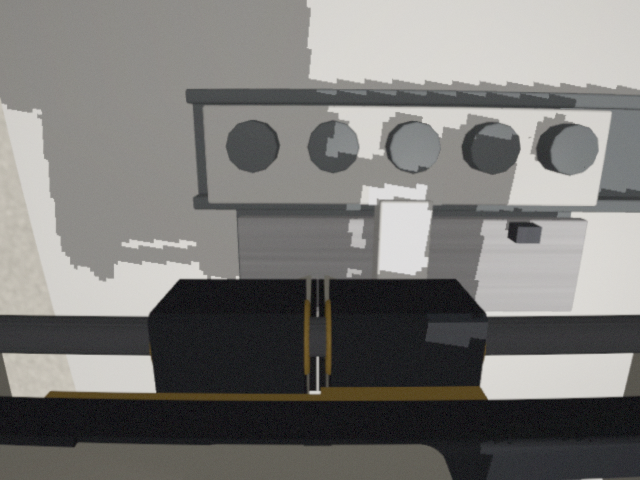

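View pics/s2z.png

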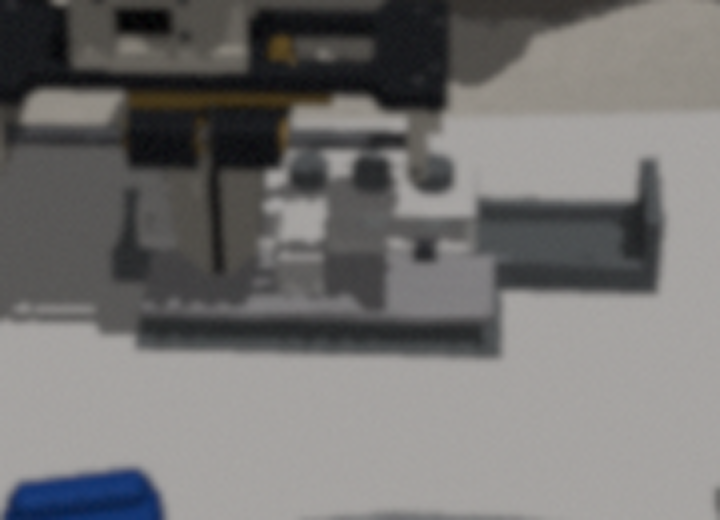

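The wrist and scene views show the tapered closed fingers above the bar, behind the ear and clear of it. The tip is at about (218,270) in the scene zoom and the ear at (300,260). I'll back off a little in y and then descend to touch.

Call:
{"api": "apply_moves", "payload": {"motion": [{"offset": [2,-5,5],"rotation": [0,0.014,0.01]},{"offset": [0,0,4],"rotation": [0,0,0]},{"offset": [0,0,0],"rotation": [0,0,0]},{"offset": [0,0,0],"rotation": [0,0,0]}]}}

```text
time: 4.62
tool_pos: [0.5881, -0.0723, 0.217]
tool_rot: [-3.14, 0.005, -3.043]
contact_force: [0.3, -0.3, -0.3]
opening: 0.0004
```

```bash
python3 go.py 57 -90 22
```

```text
t 4.62 tip dock mm [ 56.6 -92.   31. ] F dock [ 0.31 -0.33 -0.28] open 0.0004
tool->dock rotvec [-0.002 -0.005 -0.001]
offset tool mm [-0.3  2.   9. ]
```

Call:
{"api": "apply_moves", "payload": {"motion": [{"offset": [0,0,3],"rotation": [0,0,0]},{"offset": [0,0,3],"rotation": [0,0,0]},{"offset": [0,0,0],"rotation": [0,0,0]}]}}

```text
time: 4.87
tool_pos: [0.5883, -0.0725, 0.2108]
tool_rot: [-3.14, 0.005, -3.043]
contact_force: [-0.2, -0.6, 1.3]
opening: 0.0004
```

```bash
python3 go.py 57 -90 22
```

```text
t 4.87 tip dock mm [ 56.8 -92.2  24.8] F dock [-0.3  -0.59  1.28] open 0.0004
tool->dock rotvec [-0.002 -0.005 -0.002]
offset tool mm [-0.2  2.3  2.8]
```

Call:
{"api": "apply_moves", "payload": {"motion": [{"offset": [0,0,2],"rotation": [0,0,0]},{"offset": [0,0,0],"rotation": [0,0,0]}]}}

```text
time: 5.03
tool_pos: [0.5882, -0.0725, 0.2084]
tool_rot: [-3.14, 0.005, -3.043]
contact_force: [-0.3, 0.4, -1.4]
opening: 0.0004
```

```bash
python3 go.py 57 -90 22
```

```text
t 5.03 tip dock mm [ 56.7 -92.2  22.4] F dock [-0.25  0.45 -1.39] open 0.0004
tool->dock rotvec [-0.002 -0.005 -0.001]
offset tool mm [-0.3  2.2  0.4]
```

Call:
{"api": "apply_moves", "payload": {"motion": [{"offset": [0,0,2],"rotation": [0,0,0]},{"offset": [0,0,0],"rotation": [0,0,0]}]}}

```text
time: 5.2
tool_pos: [0.5884, -0.0724, 0.2065]
tool_rot: [-3.139, 0.006, -3.043]
contact_force: [-1.0, -0.0, 2.1]
opening: 0.0004
```

```bash
python3 go.py 57 -90 22
```

```text
t 5.2 tip dock mm [ 57.  -92.2  20.5] F dock [-1.04  0.08  2.08] open 0.0004
tool->dock rotvec [-0.002 -0.006 -0.001]
offset tool mm [ 0.   2.2 -1.5]
```

Call:
{"api": "apply_moves", "payload": {"motion": [{"offset": [0,0,2],"rotation": [0,0,0]},{"offset": [0,0,2],"rotation": [0,0,0]},{"offset": [0,0,0],"rotation": [0,0,0]}]}}

```text
time: 5.45
tool_pos: [0.5885, -0.0725, 0.2029]
tool_rot: [-3.139, 0.006, -3.043]
contact_force: [-0.4, 0.1, 2.1]
opening: 0.0002
```

```bash
cat > avg.py <<'E'
from go import *
import sys
n=int(sys.argv[1]) if len(sys.argv)>1 else 5
F=[]
for i in range(n):
    F.append(Rd.T@observe()['contact_force']); p=read_camera('scene')
print('Favg dock',np.mean(F,0).round(2),'std',np.std(F,0).round(2)); st()
im=p['img'][170:300,220:400]; cv2.imwrite('pics/z%d.png'%p['shot'],cv2.resize(im,None,fx=4,fy=4,interpolation=cv2.INTER_CUBIC)[:,:,::-1]); print('pics/z%d.png'%p['shot'])
E
python3 avg.py
```

```text
Favg dock [-0.56  0.36  2.16] std [0.28 0.31 0.44]
t 5.7 tip dock mm [ 57.1 -92.2  17.1] F dock [-1.12  0.39  2.25] open 0.0006
tool->dock rotvec [-0.002 -0.006 -0.001]
pics/z14.png
```

Call:
{"api": "apply_moves", "payload": {"motion": [{"offset": [0,0,3],"rotation": [0,0,0]},{"offset": [0,0,3],"rotation": [0,0,0]},{"offset": [0,0,0],"rotation": [0,0,0]}]}}

```text
time: 5.95
tool_pos: [0.5886, -0.0725, 0.1971]
tool_rot: [-3.139, 0.007, -3.043]
contact_force: [-0.9, 0.2, 3.9]
opening: 0.0002
```

```bash
python3 avg.py 6
```

```text
Favg dock [-0.95  0.18  3.38] std [0.27 0.42 0.54]
t 6.25 tip dock mm [ 57.3 -92.3  11.7] F dock [-1.25 -0.07  2.93] open 0.0004
tool->dock rotvec [-0.003 -0.007 -0.001]
pics/z20.png
```

```bash
python3 - <<'E'
from h import *
p=read_camera('wrist'); save(p,'w3')
p=read_camera('top')
print([(np.round(a['location'],4).tolist(),round(a['score'],2)) for q in ['stud_top','ear_face'] for a in tip_of(q,p)[:2]])
im=p['img'][250:390,250:460]; cv2.imwrite('pics/topz3.png',cv2.resize(im,None,fx=3.8,fy=3.8,interpolation=cv2.INTER_CUBIC)[:,:,::-1])
E
```

```text
[([0.555, 0.0137, 0.1412], 0.59), ([0.5804, -0.0461, 0.1499], 0.87)]
```

View pics/z20.png

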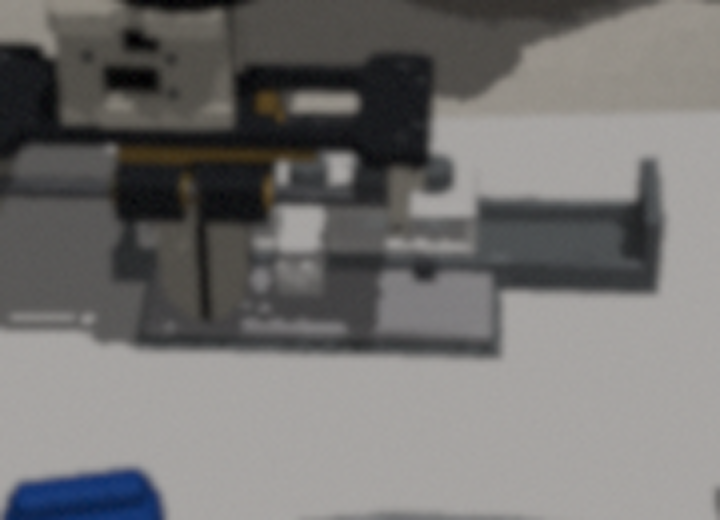

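View pics/w3.png

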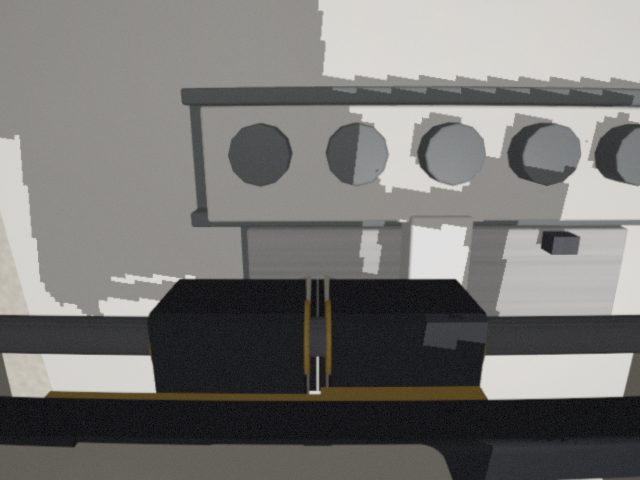

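The bar is visibly down: its front edge dropped in the scene view, the stud top reads about 9 to 10 mm lower, and the force is about 3.4 N. I'll press a touch more and then slide +y.

Call:
{"api": "apply_moves", "payload": {"motion": [{"offset": [0,0,1.5],"rotation": [0,0,0]},{"offset": [0,4,0],"rotation": [0,0,0]},{"offset": [0,4,0],"rotation": [0,0,0]},{"offset": [0,0,0],"rotation": [0,0,0]}]}}

```text
time: 6.78
tool_pos: [0.5883, -0.0649, 0.1963]
tool_rot: [-3.137, 0.009, -3.043]
contact_force: [-1.5, 0.8, 3.2]
opening: 0.0008
```

```bash
python3 avg.py 4
```

```text
Favg dock [-0.84  0.98  3.6 ] std [0.37 0.9  0.23]
t 6.98 tip dock mm [ 57.8 -84.9  10.3] F dock [-0.3   1.07  3.2 ] open 0.0004
tool->dock rotvec [-0.004 -0.009 -0.002]
pics/z26.png
```

Call:
{"api": "apply_moves", "payload": {"motion": [{"offset": [0,4,0.2],"rotation": [0,0,0]},{"offset": [0,4,0.2],"rotation": [0,0,0]},{"offset": [0,4,0.2],"rotation": [0,0,0]},{"offset": [0,0,0],"rotation": [0,0,0]}]}}

```text
time: 7.32
tool_pos: [0.5877, -0.0542, 0.1961]
tool_rot: [-3.133, 0.01, -3.044]
contact_force: [-0.6, 0.6, 3.4]
opening: 0.0003
```

```bash
python3 avg.py 4
```

```text
Favg dock [-0.22  0.31  3.64] std [0.35 0.89 0.29]
t 7.52 tip dock mm [ 58.4 -74.4  10. ] F dock [-1.42  0.39  3.5 ] open 0.0005
tool->dock rotvec [-0.007 -0.01  -0.003]
pics/z30.png
```

Call:
{"api": "apply_moves", "payload": {"motion": [{"offset": [0.5,4,0.2],"rotation": [-0.004,0.005,0]},{"offset": [0.5,4,0.2],"rotation": [-0.003,0.005,0]},{"offset": [0,4,0.2],"rotation": [0,0,0]},{"offset": [0,0,0],"rotation": [0,0,0]}]}}

```text
time: 7.85
tool_pos: [0.5869, -0.0442, 0.1959]
tool_rot: [-3.137, 0.003, -3.045]
contact_force: [-0.4, 0.5, 3.1]
opening: 0.0005
```

```bash
python3 avg.py 4
```

```text
Favg dock [0.01 0.51 3.47] std [0.25 0.43 0.32]
t 8.05 tip dock mm [ 58.2 -64.1   9.9] F dock [-0.15  0.98  3.75] open 0.0002
tool->dock rotvec [-0.004 -0.004 -0.004]
pics/z34.png
```

View pics/z34.png

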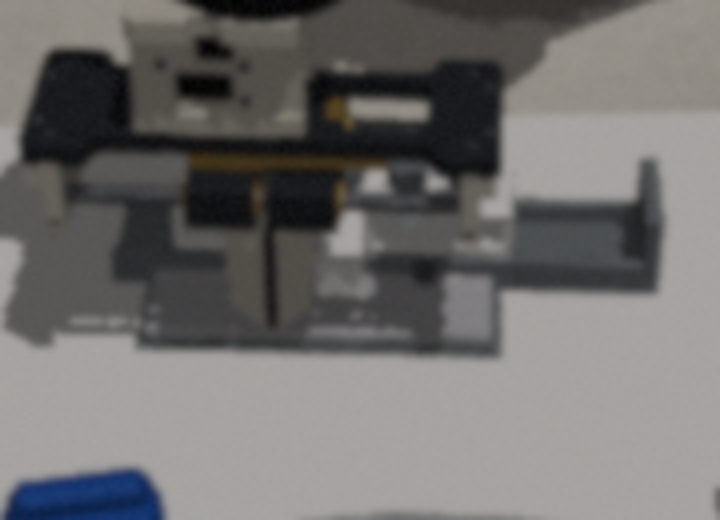

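The rack's right end has moved from x≈475 to 512 in the zoom, so it is travelling with the finger while the bar stays down and the stud at (425,268) stays low. I'll keep pushing.

Call:
{"api": "apply_moves", "payload": {"motion": [{"offset": [0.4,5,0],"rotation": [-0.002,0.002,0]},{"offset": [0.4,5,0],"rotation": [-0.002,0.002,0]},{"offset": [0,5,0],"rotation": [-0.001,0,0]},{"offset": [0,5,0],"rotation": [-0.001,0,0]},{"offset": [0,0,0],"rotation": [0,0,0]}]}}

```text
time: 8.47
tool_pos: [0.5849, -0.0257, 0.1961]
tool_rot: [-3.139, 0.001, -3.046]
contact_force: [0.2, -0.8, 3.0]
opening: 0.0006
```

```bash
python3 avg.py 4
```

```text
Favg dock [ 0.31 -0.02  3.51] std [0.54 1.07 0.45]
t 8.67 tip dock mm [ 57.9 -45.4  10.1] F dock [0.48 1.7  4.4 ] open 0.0005
tool->dock rotvec [-0.002 -0.001 -0.005]
pics/z38.png
```

Call:
{"api": "apply_moves", "payload": {"motion": [{"offset": [0.3,5,0.1],"rotation": [-0.002,0,0]},{"offset": [0.3,5,0.1],"rotation": [-0.001,0,0]},{"offset": [0,5,0],"rotation": [-0.001,0,0]},{"offset": [0,0,0],"rotation": [0,0,0]}]}}

```text
time: 9.0
tool_pos: [0.5834, -0.012, 0.1961]
tool_rot: [-3.141, 0.003, -3.047]
contact_force: [1.0, 0.1, 3.8]
opening: 0.0004
```

```bash
python3 avg.py 4
```

```text
Favg dock [0.56 0.62 3.5 ] std [0.51 0.47 0.43]
t 9.2 tip dock mm [ 57.8 -31.5  10.1] F dock [0.51 3.03 3.85] open 0.0006
tool->dock rotvec [-0.    -0.003 -0.006]
pics/z42.png
```

Call:
{"api": "apply_moves", "payload": {"motion": [{"offset": [0.3,5,0.1],"rotation": [0,0,0]},{"offset": [0.3,5,0.1],"rotation": [0,0,0]},{"offset": [0,4,0],"rotation": [0,0,0]},{"offset": [0,0,0],"rotation": [0,0,0]}]}}

```text
time: 9.53
tool_pos: [0.5821, 0.0001, 0.1962]
tool_rot: [-3.137, 0.004, -3.048]
contact_force: [0.5, 0.6, 4.1]
opening: 0.0001
```

```bash
python3 avg.py 4
```

```text
Favg dock [0.6  0.13 3.91] std [0.31 0.64 0.32]
t 9.73 tip dock mm [ 57.8 -19.6  10.2] F dock [0.02 1.64 3.55] open 0.0005
tool->dock rotvec [-0.004 -0.004 -0.007]
pics/z46.png
```

View pics/z46.png

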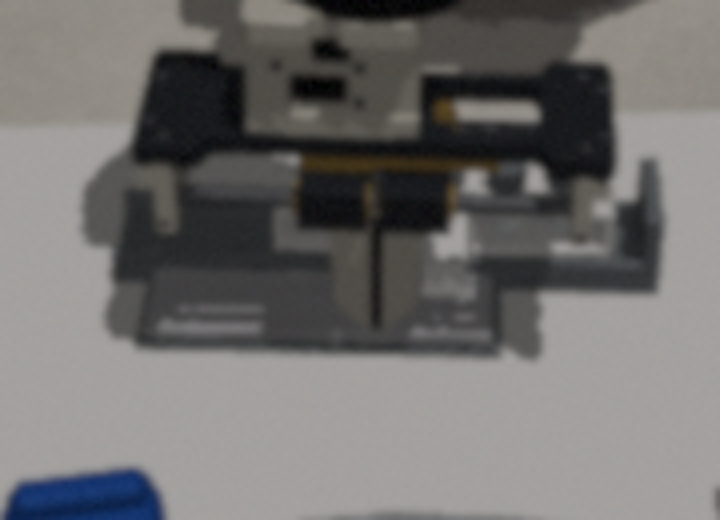

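Call:
{"api": "apply_moves", "payload": {"motion": [{"offset": [0.3,4,0.1],"rotation": [-0.002,0,0]},{"offset": [0.3,4,0.1],"rotation": [-0.002,0,0]},{"offset": [0,0,0],"rotation": [0,0,0]}]}}

```text
time: 9.98
tool_pos: [0.5812, 0.0068, 0.1962]
tool_rot: [-3.139, 0.005, -3.049]
contact_force: [-0.3, 0.7, 4.1]
opening: 0.0004
```

```bash
python3 avg.py 4
```

```text
Favg dock [0.76 0.19 4.05] std [0.68 0.31 0.24]
t 10.18 tip dock mm [ 57.7 -12.6  10.2] F dock [0.37 0.33 4.93] open 0.0007
tool->dock rotvec [-0.002 -0.005 -0.007]
pics/z50.png
```

Call:
{"api": "apply_moves", "payload": {"motion": [{"offset": [0,2,0.1],"rotation": [0,0,0]},{"offset": [0,2,0],"rotation": [0,0,0]},{"offset": [0,0,0],"rotation": [0,0,0]}]}}

```text
time: 10.43
tool_pos: [0.581, 0.0094, 0.1962]
tool_rot: [-3.136, 0.005, -3.049]
contact_force: [0.9, 0.0, 3.3]
opening: 0.0004
```

```bash
python3 avg.py 4
```

```text
Favg dock [ 0.34 -1.19  3.89] std [0.43 0.78 0.58]
t 10.63 tip dock mm [ 57.8 -10.2  10.2] F dock [ 0.07 -1.26  4.6 ] open 0.0002
tool->dock rotvec [-0.005 -0.005 -0.007]
pics/z54.png
```

Call:
{"api": "apply_moves", "payload": {"motion": [{"offset": [0,2,0.1],"rotation": [-0.002,0,0]},{"offset": [0,2,0],"rotation": [-0.002,0,0]},{"offset": [0,0,0],"rotation": [0,0,0]}]}}

```text
time: 10.88
tool_pos: [0.5807, 0.0121, 0.1962]
tool_rot: [-3.138, 0.005, -3.049]
contact_force: [0.2, 0.6, 4.4]
opening: 0.0003
```

```bash
python3 avg.py 4
```

```text
Favg dock [ 0.32 -0.91  4.31] std [0.23 0.99 0.46]
t 11.08 tip dock mm [57.7 -7.3 10.2] F dock [ 0.96 -1.9   4.75] open 0.0004
tool->dock rotvec [-0.003 -0.005 -0.007]
pics/z58.png
```

Call:
{"api": "apply_moves", "payload": {"motion": [{"offset": [0,2,0.1],"rotation": [0,0,0]},{"offset": [0,1,0],"rotation": [0,0,0]},{"offset": [0,0,0],"rotation": [0,0,0]}]}}

```text
time: 11.33
tool_pos: [0.5806, 0.0135, 0.1962]
tool_rot: [-3.135, 0.005, -3.049]
contact_force: [0.5, -0.2, 3.5]
opening: 0.0007
```

```bash
python3 avg.py 4
```

```text
Favg dock [ 0.25 -3.02  3.85] std [0.63 1.62 0.41]
t 11.53 tip dock mm [57.8 -6.1 10.2] F dock [-0.06 -5.31  3.94] open 0.0005
tool->dock rotvec [-0.007 -0.005 -0.007]
pics/z62.png
```

```bash
python3 - <<'E'
from h import *
p=read_camera('top'); print([(q,np.round(a['location'],4).tolist(),round(a['score'],2)) for q in ['rack','ear_face','stud_top'] for a in tip_of(q,p)[:2]])
im=p['img'][240:390,240:460]; cv2.imwrite('pics/t5.png',cv2.resize(im,None,fx=3.6,fy=3.6,interpolation=cv2.INTER_CUBIC)[:,:,::-1])
E
```

```text
[('rack', [0.5199, 0.0339, 0.1267], 0.74)]
```

View pics/t5.png

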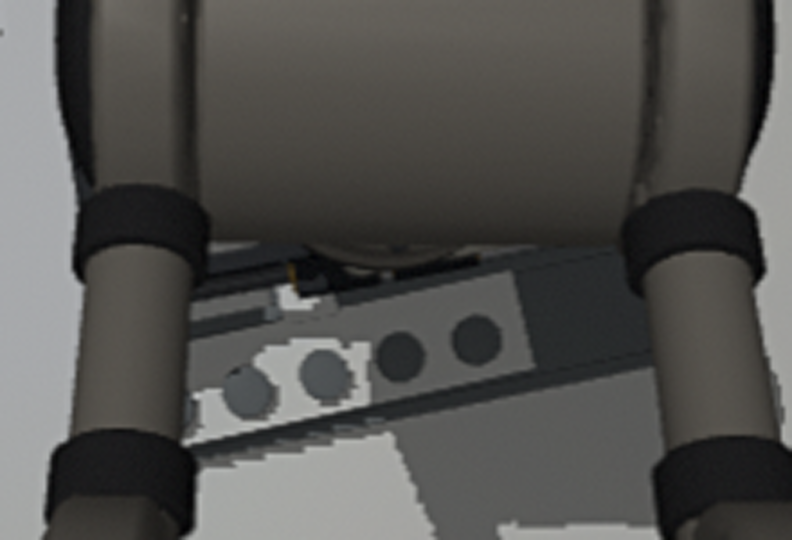

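View pics/z62.png

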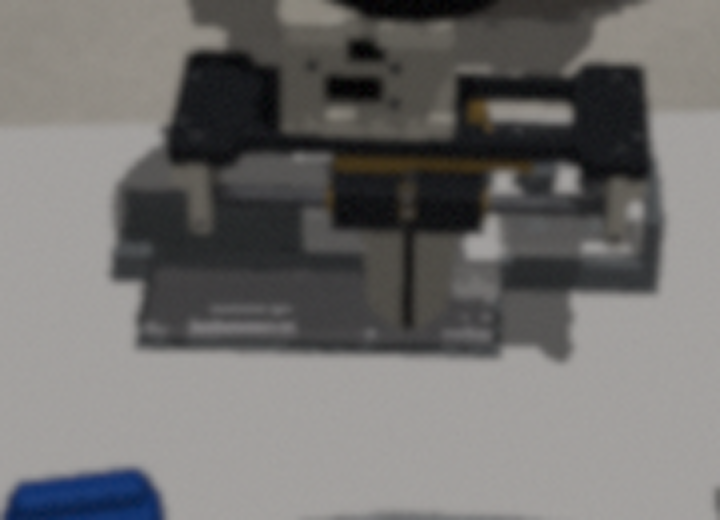

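```bash
python3 - <<'E'
from go import *
p=read_camera('top')
for uv in [(515,272),(536,370)]:
    n=cv2.undistortPoints(np.array([[[uv[0]/3.6+240-.36,uv[1]/3.6+240-.36]]]),p['camera_matrix'],np.array(p['D'])).ravel()
    d=p['R'].T@np.r_[n,1]; c0=-p['R'].T@p['t']; X=c0+d*(.168-c0[2])/d[2]; print((Rd.T@(X-o)*1e3).round(1))
    uv0={515:(712,208),536:(735,312)}[uv[0]]
    n=cv2.undistortPoints(np.array([[[uv0[0]/3.8+250-.37,uv0[1]/3.8+250-.37]]]),p['camera_matrix'],np.array(p['D'])).ravel()
    d=p['R'].T@np.r_[n,1]; X=c0+d*(.168-c0[2])/d[2]; print('start',(Rd.T@(X-o)*1e3).round(1))
E
```

```text
[ 18.3 -54.   48. ]
start [  18.3 -126.2   48. ]
[-16.6 -53.8  48. ]
start [ -17.1 -125.3   48. ]
```

Call:
{"api": "apply_moves", "payload": {"motion": [{"offset": [0,2,0.1],"rotation": [-0.004,0,0]},{"offset": [0,0,0],"rotation": [0,0,0]}]}}

```text
time: 11.95
tool_pos: [0.5806, 0.0135, 0.1962]
tool_rot: [-3.135, 0.005, -3.049]
contact_force: [-0.5, -0.7, 4.3]
opening: 0.0007
```

```bash
python3 avg.py 4
```

```text
Favg dock [-0.31 -4.45  4.39] std [0.26 2.24 0.32]
t 12.15 tip dock mm [57.8 -6.1 10.2] F dock [ 0.37 -5.71  3.98] open 0.0006
tool->dock rotvec [-0.007 -0.005 -0.007]
pics/z68.png
```

The rack's rear end measures dock y = -54 mm, so its origin is at +21. Another 2 mm push did not advance and the load rose to about 5 N, so it is home. I'll back off the ear 2–3 mm with the bar still down, then lift straight up.

Call:
{"api": "apply_moves", "payload": {"motion": [{"offset": [0,-2,0],"rotation": [0,0,0]},{"offset": [0,-2,0],"rotation": [0,0,0]},{"offset": [0,0,0],"rotation": [0,0,0]}]}}

```text
time: 12.4
tool_pos: [0.5806, 0.0117, 0.1959]
tool_rot: [-3.139, 0.005, -3.048]
contact_force: [0.5, -1.1, 2.9]
opening: 0.0004
```

```bash
python3 avg.py 2
```

```text
Favg dock [ 0.56 -0.93  2.89] std [0.18 0.25 0.03]
t 12.5 tip dock mm [57.5 -7.7  9.9] F dock [-0.36 -0.26  4.39] open 0.0008
tool->dock rotvec [-0.003 -0.004 -0.007]
pics/z70.png
```

Another small step back for clearance, then up.

Call:
{"api": "apply_moves", "payload": {"motion": [{"offset": [0,-2,0],"rotation": [0,0,0]},{"offset": [0,0,-4],"rotation": [0,0,0]},{"offset": [0,0,-4],"rotation": [0,0,0]},{"offset": [0,0,-4],"rotation": [0,0,0]},{"offset": [0,0,-4],"rotation": [0,0,0]},{"offset": [0,0,-10],"rotation": [0,0,0]},{"offset": [0,0,-20],"rotation": [0,0,0]},{"offset": [0,0,-30],"rotation": [0,0,0]},{"offset": [0,0,-30],"rotation": [0,0,0]},{"offset": [0,0,0],"rotation": [0,0,0]}]}}

```text
time: 13.33
tool_pos: [0.578, 0.0108, 0.3058]
tool_rot: [3.141, -0.006, -3.048]
contact_force: [0.3, -0.5, 1.2]
opening: 0.0007
```

```bash
python3 avg.py 4;  python3 - <<'E'
from h import *
p=read_camera('wrist'); save(p,'w6')
for c in ['scene','top']:
    p=read_camera(c); print(c,[(q,np.round(a['location'],4).tolist(),round(a['score'],2)) for q in ['rack','ear_face','stud_top','bar_top'] for a in tip_of(q,p)[:1]])
E
```

```text
Favg dock [-0.18  0.06  0.27] std [0.27 0.51 0.56]
t 13.53 tip dock mm [ 51.4  -7.6 112.7] F dock [-0.56  0.89 -0.26] open 0.0005
tool->dock rotvec [ 0.003  0.017 -0.006]
pics/z74.png
scene [('rack', [0.5205, 0.0351, 0.1288], 0.88), ('ear_face', [0.5745, 0.0321, 0.1485], 0.64), ('stud_top', [0.5561, 0.0166, 0.1513], 0.86), ('bar_top', [0.5876, -0.0639, 0.1394], 0.76)]
top [('rack', [0.5189, 0.0337, 0.123], 0.74), ('ear_face', [0.5727, 0.0317, 0.1503], 0.88)]
```

View pics/w6.png

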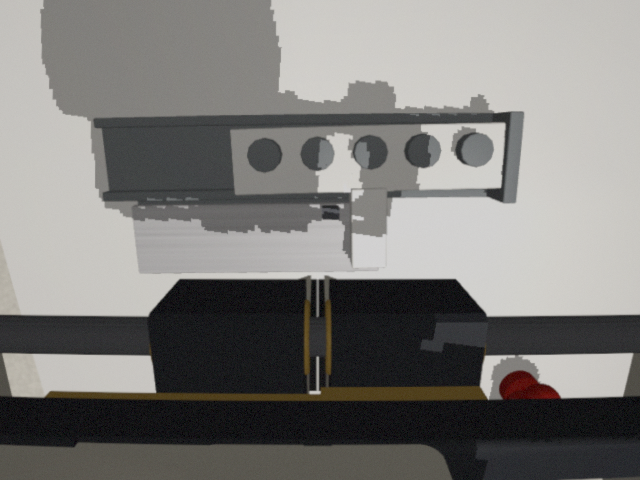

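The wrist view shows the rack against the stop (505,160), the ear at (368,230) and the stud at (331,212) directly behind it. One last look at the scene picture.

View pics/z74.png

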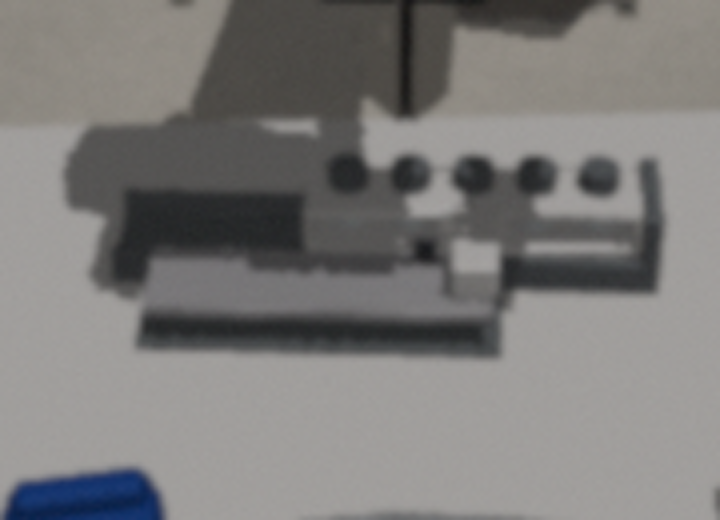

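The bar is fully up, with its front face visible at y≈305–345 as at the start. The stud at (425,245) stands behind the ear at (475,265), and the rack is at the stop.

```bash
python3 - <<'E'
from cell import *
print(hand_in())
E
```

```text
the job is handed in; nothing more can be done
None
```

The rack is docked and locked. I pressed the catch bar down about 12 mm with the closed fingertips at 3.5–4.4 N. With the bar held down, I slid them along it, pushing the ear over the stud until the rack reached the end stop. Then I backed off the ear with the bar still down and lifted straight up.

**Last checks:**
- **Rack:** its measured position was dock y ≈ +21 mm. A further 2 mm push gave no advance and the load rose to about 5 N.
- **Catch:** the stud top reads z ≈ 151 mm, so it is back up. The wrist and scene pictures show it directly behind the ear, and the bar looks as high as it did at the start.
- **Bystanders:** the arm never went near the tweezers, cleaner or shell. I did not measure their positions again at the end.
- **Robot:** the fingers were clear of everything, about 110 mm above the dock's underside. I handed in at about 14 s.

No check failed. The exact press depth is known only to about 1.5 mm, from tool height and force. In the last top picture the network did not report the stud, so its height comes from the scene camera alone.

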